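# Count out three knobs, then hold the sprung lid at the pointer

## Task

Stand three of the five wooden knobs upright on the floor of the wooden tray and leave the other two where they are on the blue mat, and only then lift the sprung lid of the green hardware box by its handle until the lid is in line with the orange pointer beside it. Finish while still holding the lid steady there, so that I can reach in for the screws: do not let go at the end. Shift neither the pointer nor the glue bottle, screwdriver or earmuffs.

Things in the scene. Friction and masses are not known exactly. Their poses are not given: they have to be found in the camera images.
- knob0_center (a point): centre (half-way up) of a loose turned knob of light wood, all five alike: 38 mm tall, round, 28 mm across at its foot, 34 mm across at its widest 26 mm up, 31 mm across its flat top; about 30 g. Starts standing upright on the blue mat, at least 65 mm from centre to centre. z axis up.
- knob1_center (a point): centre (half-way up) of a loose turned knob of light wood, all five alike: 38 mm tall, round, 28 mm across at its foot, 34 mm across at its widest 26 mm up, 31 mm across its flat top; about 30 g. Starts standing upright on the blue mat, at least 65 mm from centre to centre. z axis up.
- knob2_center (a point): centre (half-way up) of a loose turned knob of light wood, all five alike: 38 mm tall, round, 28 mm across at its foot, 34 mm across at its widest 26 mm up, 31 mm across its flat top; about 30 g. Starts standing upright on the blue mat, at least 65 mm from centre to centre. z axis up.
- knob3_center (a point): centre (half-way up) of a loose turned knob of light wood, all five alike: 38 mm tall, round, 28 mm across at its foot, 34 mm across at its widest 26 mm up, 31 mm across its flat top; about 30 g. Starts standing upright on the blue mat, at least 65 mm from centre to centre. z axis up.
- knob4_center (a point): centre (half-way up) of a loose turned knob of light wood, all five alike: 38 mm tall, round, 28 mm across at its foot, 34 mm across at its widest 26 mm up, 31 mm across its flat top; about 30 g. Starts standing upright on the blue mat, at least 65 mm from centre to centre. z axis up.
- mat: blue mat fixed on the bench, 170 mm (its x) by 250 mm (its y), 3 mm thick; origin at the centre of its underside. The knobs stand in two rows along its y axis, rows about 80 mm apart in its x. Mat and box may change sides of the bench.
- tray_in (a point): centre of the inner floor (4 mm above the bench) of the low open wooden tray fixed on the bench; inside 172 mm along its x axis, 122 mm along its y axis; walls 4 mm thick, their rims 22 mm above the bench (18 mm above the inner floor).
- box: green steel hardware box fixed on the bench, 220 mm (its x) by 170 mm (its y) by 100 mm high, closed by the lid; origin at the centre of its underside; x axis points from the front (handle side) to the hinge side.
- lid_handle (a point): middle of the steel bar handle on the lid: a round bar along the box's y axis, 90 mm long, 11 mm thick, on two posts 76 mm apart, its centre 35 mm above the lid's top face. It lies 190 mm in front of the hinge line and 43 mm above the lid's underside, and moves with the lid. Axes as those of lid_hinge.
- lid_hinge (a point): point on the hinge line, on the lid's underside at its far edge, in the middle of the lid's width; hinge line is the box's y axis. Its frame turns with the lid: x axis lies in the lid, pointing away from the front edge. The lid is 220 x 170 x 8 mm.
- lid (a joint): angle of the lid in rad: 0 closed, grows as the front edge rises (to 1.4). A spring and its weight (350 g) pull it shut: lifting at the handle along its arc takes about 5 N at first and about 7 N at 0.8 rad; it snaps shut if let go.
- pointer_hinge (a point): pivot of the orange pointer, on the same hinge line as the lid, 108 mm to the +y side of the lid's middle. Its frame turns with the pointer, axes as those of lid_hinge.
- pointer_tip (a point): free end of the orange pointer, a thin straight bar 140 mm long, 10 mm high and 8 mm thick, that runs beside the lid's +y edge (19 mm gap) from the hinge line towards the front; it stands up at the angle to which the lid is to be lifted.
- pointer (a joint): angle of the orange pointer in rad, measured as the lid's (0 level, grows upward); preset to 0.4 to 0.8, stiff, not to be moved. The lid is in line with the pointer when both angles are equal.
- glue_mid (a point): middle of a standing white glue bottle with red cap, 56 mm across, 170 mm tall; leave alone.
- screwdriver_grip (a point): middle of the handle of a red-handled screwdriver lying on the bench beyond the tray; leave alone.
- earmuffs_mid (a point): yellow ear defenders lying on the bench, two cups 84 mm across and 36 mm high, 120 mm apart, with a black band; point midway between the cups, 20 mm up; leave alone.
There are look-alikes about, which are no part of the job. What is shaped like the part that bears knob0_center but purple is not meant.

How it is judged:
By the outcome, as a careful person would: the job done as asked, in the order asked, and still so for the second after the job is handed in, while the arm keeps its last pose, push and grip.
It also fails if it takes over 72 s, if anything falls off the work surface, if the arm or the gripper's body presses on something with over 40 N, if the wrist force passes 120 N, or if a joint passes its speed limit or range.

## Robot

A 6-joint arm with a two-finger parallel gripper is mounted at the origin on the work surface. World frame = base frame: x ahead of the robot, y to its left, z up, the work surface at z = 0. Lengths are in m, angles in rad, forces in N, time in s.
With the tool pointing down it reaches from about 0.35 to 0.975 m from the base axis. Payload 4.9 kg.
Tool frame: the origin (TCP) lies on the mounting face of the last link; the fingertips stand 173 mm ahead of it and the grasp point (between the pads) lies ctrl.pinch_z ahead of it (ctrl.pinch_z is the distance from the TCP to the grasp point, in m); z points along the fingers, y is the line along which they close (so a half turn about z gives the same grasp; the last joint's range is limited). The gripper opens to 85 mm and grips with 20 to 120 N. Pads are 22 mm wide; open, the fingers measure 114 mm over their backs; the gripper's body (76 mm by 85 mm) begins 54 mm behind the grasp point. The pads swing forward as they close: fully open they stand 13 mm farther back than shut.
Start: joints at [1.106, 0.053, 1.613, -0, 1.476, -0.119], TCP at [0.212, 0.588, 0.405] pointing down, gripper open.
Joint ranges: [-3.01, 3.01], [-1.01, 2.22], [0.06, 2.58], [-1.02, 4.17], [0.09, 2.62], [-3.14, 3.14]. Speed limits (rad/s): [2.57, 2.57, 3.14, 3.14, 3.14, 3.14].

## Interface

Orientations are given as a rotation vector (axis times angle).
In Python, from station import telemetry, eyes, ctrl gives the robot as it stands.
- The arm moves only by the tool apply_moves, never from a script. Its argument "plan" is a list of rows, each a list of 5 numbers: the finger opening in m, from 0 to 0.0854, then the shift along the tool's x, y, z in m, then the turn about the tool's z in rad. In form: [[jaw, x, y, z, roll], ...]. A call has 1 to 12 rows; each row is the pose to reach, as a shift and turn from the pose commanded when the call began, along the tool's axes at that moment; what a row does not reach only later rows make up. A row lasts 1/12 s, in which the tool goes at most 41.7 mm and 7.16 degrees, less where a joint would pass 70% of its speed; a pose out of reach is approached as far as the arm can. A call with a gripper value outside its range is refused whole. The fingers move at their own pace and stop on an object; "newtons" is the grip in N (left out, the last holds). Time passes only in rows, so rows that repeat a pose let the fingers close. It gives the time, the measured TCP pose, the force, the opening and the grip force at its end, in the units of the state.
- telemetry.get_obs(): the state, without advancing time (a new reading comes with each control period).
- eyes.get_image(name): name is "scene" or "top" or "wrist"; returns a dict with "img" (420x560x3 uint8, blue, green, red), "range_z" (420x560 float32, m along the optical axis (not along the pixel's ray), 0 where there is no reading), "K" (3x3 intrinsics, pixels), "pose" (4x4, takes a point from camera to world coordinates); the wrist camera has in their place "hand_eye" (4x4, takes a point from camera to tool coordinates, whose origin is the TCP and whose axes are the flange's). Camera axes: x right, y down, z forward; pixel columns grow to the right and rows downward; lengths in m; the calibration is good to about 2 mm. A picture is of the moment at which its call begins: read the wrist's pose just before it.
- ctrl.finish_job(): hands the job in; it is judged then, once.
Trained networks look in a picture, given as the dict that the camera call returned (one of the last four; its "shot" number tells which), for a name from the list of things; names that differ only in an ending like _2 or _b are one class to them, and where a whole thing is asked for, a point or a joint stands for the part that bears it (a point fixed in the world has none). Each returns a list of dicts, best first, with "confidence" (0 to 1); they miss things now and then, are a little off and sometimes report something else, mostly with a low value. They report only what shows in the picture. A call takes as long as a camera call. They do not tell look-alikes from the thing itself.
- eyes.search_frame(thing, picture): "box" ([left, top, right, bottom] in pixels, round what is visible of it).
- eyes.outline_of(thing, picture): "region" (420x560 bool, what is visible of it) and "box" ([left, top, right, bottom] in pixels, round what is visible of it).
- eyes.tip_of(thing, picture): "point" ([column, row] in pixels: a listed point, or the origin of a listed thing).
The state is a dict: "t": time; "q": joint angles; "dq": joint speeds; "effort": joint torques, N m; "tool_pos": TCP position; "tool_rot": TCP orientation; "contact_force": force on the tool from outside, world axes, zero at the start; "wrist_torque": the same for the moment, N m; "opening": finger opening in m; "grip_force": force on a finger pad.
Only numpy, scipy, OpenCV 4.12 (cv2) and the standard library are available. Lean on these libraries where they do the work, as an engineer would, in place of code of your own. Each camera call takes 0.05 s, during which the arm holds its last target. There are 200 camera calls.

## Working session

There is one attempt and no reset: what is moved stays moved. The work goes in short steps, Python scripts to look and compute and a tool call to move; the robot and the scene stay as the last step left them, time stands still between calls to the robot, and variables do not carry over. Pictures are saved under pics/ and viewed, at most 10 in all, crops included, and the job is handed in when it is done.

Besides the shell and the picture viewer there is one more tool, called after "Call:" as name(argument=value, ...), one argument or row to a line, values as JSON. apply_moves: Moves the arm, as the interface text tells. Its arguments: {"type":"object","properties":{"plan":{"type":"array","items":{"type":"array","items":{"type":"number"}}},"newtons":{"type":"number"}},"required":["plan"]}

```bash
mkdir -p pics; cat > h.py <<'E'
import numpy as np, cv2
from scipy.spatial.transform import Rotation as R
from station import telemetry, eyes, ctrl
def T_tool(o=None):
    o=o or telemetry.get_obs(); T=np.eye(4); T[:3,:3]=R.from_rotvec(o['tool_rot']).as_matrix(); T[:3,3]=o['tool_pos']; return T
def shot(n):
    o=telemetry.get_obs(); p=eyes.get_image(n)
    p['W']=p['pose'] if n!='wrist' else T_tool(o)@p['hand_eye']; return p
def cloud(p):
    z=p['range_z']; K=p['K']; v,u=np.mgrid[:z.shape[0],:z.shape[1]]
    X=np.stack([(u-K[0,2])/K[0,0]*z,(v-K[1,2])/K[1,1]*z,z],-1)
    X=X@p['W'][:3,:3].T+p['W'][:3,3]; X[z==0]=np.nan; return X
def ray(p,uv,h):
    K=p['K']; d=p['W'][:3,:3]@np.array([(uv[0]-K[0,2])/K[0,0],(uv[1]-K[1,2])/K[1,1],1]); c=p['W'][:3,3]
    return c+d*(h-c[2])/d[2]
E
python3 - <<'E'
from h import *
o=telemetry.get_obs(); print(o['t'],o['tool_pos'],o['tool_rot'],ctrl.pinch_z,o['contact_force'])
print(T_tool()[:3,:3].round(3))
for n in ['top','scene']:
    p=shot(n); cv2.imwrite(f'pics/{n}0.png',p['img']); X=cloud(p); print(n,p['W'][:3,3].round(3))
    for th in ['knob0_center','tray_in','lid_handle','lid_hinge','pointer_tip','pointer_hinge','mat','box','glue_mid','earmuffs_mid','screwdriver_grip']:
        for r in eyes.tip_of(th,p)[:6]:
            u,v=np.array(r['point']); print(th,round(r['confidence'],2),[int(u),int(v)],np.nanmedian(X[int(v)-1:int(v)+2,int(u)-1:int(u)+2].reshape(-1,3),0).round(3), ray(p,(u,v),.022).round(3))
E
```

```text
0.0 [0.21171115 0.58776076 0.40344178] [-0.54041491 -3.0941374   0.0031854 ] 0.1547 [-0.27136549 -0.58189273 -0.09162845]
[[-0.941  0.339 -0.001]
 [ 0.339  0.941 -0.002]
 [ 0.    -0.002 -1.   ]]
top [ 0.335 -0.028  1.301]
knob0_center 0.64 [371, 280] [ 0.367 -0.339  0.039] [ 0.365 -0.344  0.022]
knob0_center 0.58 [398, 227] [ 0.52  -0.455  0.039] [ 0.522 -0.461  0.022]
knob0_center 0.57 [369, 246] [ 0.472 -0.351  0.043] [ 0.473 -0.358  0.022]
tray_in 0.63 [344, 250] [ 0.47  -0.272  0.037] [ 0.471 -0.276  0.022]
tray_in 0.59 [251, 236] [0.558 0.015 0.004] [0.553 0.012 0.022]
lid_handle 0.97 [163, 290] [0.415 0.281 0.109] [0.417 0.306 0.022]
lid_hinge 0.89 [147, 230] [0.599 0.321 0.105] [0.614 0.343 0.022]
pointer_tip 0.55 [107, 273] [0.475 0.407 0.199] [0.494 0.477 0.022]
pointer_tip 0.48 [162, 292] [0.406 0.277 0.149] [0.414 0.311 0.022]
pointer_tip 0.31 [255, 234] [0.563 0.001 0.006] [0.559 0.001 0.022]
pointer_hinge 0.61 [116, 246] [0.565 0.42  0.096] [0.577 0.445 0.022]
mat 0.86 [346, 238] [ 0.511 -0.291  0.004] [ 0.507 -0.29   0.022]
mat 0.36 [305, 179] [ 0.722 -0.186  0.026] [ 0
[... 1011 characters left out ...]
0.583 0.022]
pointer_tip 0.72 [172, 296] [ 0.562 -0.324  0.042] [ 0.554 -0.324  0.022]
pointer_tip 0.7 [373, 152] [0.59  0.315 0.107] [0.553 0.382 0.022]
pointer_tip 0.52 [403, 214] [0.747 0.296 0.   ] [0.755 0.279 0.022]
pointer_hinge 0.85 [396, 128] [0.573 0.425 0.113] [0.528 0.509 0.022]
pointer_hinge 0.4 [374, 151] [0.589 0.319 0.107] [0.55  0.386 0.022]
mat 0.61 [178, 278] [ 0.512 -0.285  0.005] [ 0.522 -0.286  0.022]
box 0.74 [335, 158] [0.536 0.223 0.1  ] [0.494 0.278 0.022]
box 0.59 [169, 260] [ 0.476 -0.28   0.042] [ 0.466 -0.277  0.022]
earmuffs_mid 0.59 [403, 215] [0.749 0.293 0.   ] [0.757 0.278 0.022]
screwdriver_grip 0.55 [261, 314] [ 0.725 -0.188  0.025] [ 0.724 -0.187  0.022]
```

```bash
python3 -c "
import cv2,numpy as np
a=cv2.imread('pics/top0.png');b=cv2.imread('pics/scene0.png')
print(a.shape)"
```

```text
(420, 560, 3)
```

View pics/top0.png

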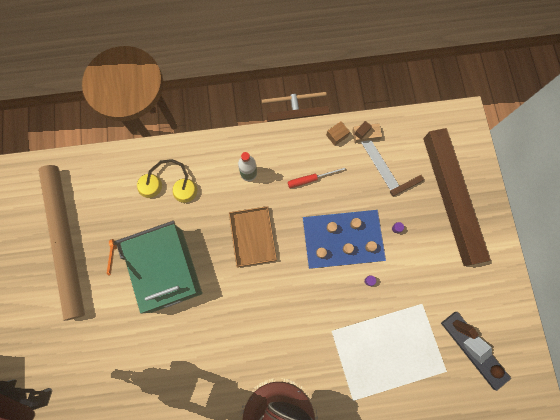

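View pics/scene0.png

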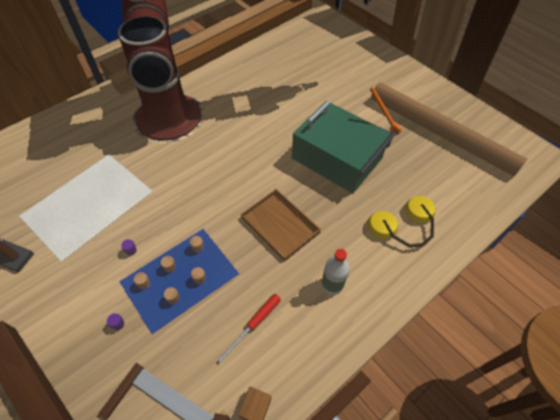

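Both pictures agree. In the top view the five wooden knobs stand on the blue mat near (332,227), (357,223), (322,253), (349,248) and (372,246). The purple look-alikes are at (398,228) and (371,281), the tray at (253,236), the box at (160,267) and the orange pointer at (110,257).

```bash
python3 - <<'E'
from h import *
for n in ['top','scene']:
    p=shot(n); X=cloud(p); hsv=cv2.cvtColor(p['img'],cv2.COLOR_BGR2HSV); H,S,V=cv2.split(hsv)
    bl=((H>105)&(H<122)&(S>120)&(X[...,2]<.012)&(abs(X[...,0]-.51)<.2)&(abs(X[...,1]+.29)<.2))
    P=X[bl]; print(n,'mat',cv2.minAreaRect(P[:,:2].astype(np.float32)))
    k=((X[...,2]>.033)&(X[...,2]<.06)&(abs(X[...,0]-.5)<.2)&(abs(X[...,1]+.29)<.22)&(abs(X[...,0]-.725)>.08)).astype(np.uint8)
    c,l,s,ce=cv2.connectedComponentsWithStats(k)
    for i in range(1,c):
        if s[i,4]>15: m=l==i; q=X[m]; print(' blob',s[i,4],ce[i].round(),((q.min(0)+q.max(0))/2).round(3),q.mean(0).round(3),'HSV',hsv[m].mean(0).round(), 'ray',ray(p,ce[i],.041).round(3))
    b=(abs(X[...,0]-.55)<.13)&(abs(X[...,1])<.13)&(X[...,2]>.014)&(X[...,2]<.03); q=X[b]
    r=cv2.minAreaRect(q[:,:2].astype(np.float32)); print('tray',r,len(q))
    g=(H>60)&(H<95)&(S>80)&(X[...,2]>.09)&(abs(X[...,1]-.3)<.2); q=X[g]; print('lid',cv2.minAreaRect(q[:,:2].astype(np.float32)),np.median(q[:,2]))
    om=(H>3)&(H<16)&(S>200)&(V>120)&(X[...,1]>.35)&(X[...,1]<.55)&(X[...,2]>.05); q=X[om]
    q=q[np.linalg.norm(q-np.median(q,0),axis=1)<.09]; m=q.mean(0); d=np.linalg.svd(q-m)[2][0]; d*=-np.sign(d[0])
    t=(q-m)@d; print('ptr',len(q),m.round(3),d.round(3),(m+d*t.min()).round(3),(m+d*t.max()).round(3),'ang',np.arctan2(d[2],np.hypot(*d[:2])))
E
```

```text
top mat ((0.5117429494857788, -0.2822670340538025), (0.2463778257369995, 0.16733217239379883), 88.23092651367188)
 blob 84 [356. 223.] [ 0.552 -0.325  0.041] [ 0.551 -0.324  0.041] HSV [ 17. 107. 193.] ray [ 0.551 -0.324  0.041]
 blob 80 [332. 226.] [ 0.549 -0.245  0.04 ] [ 0.549 -0.245  0.041] HSV [ 15. 107. 197.] ray [ 0.549 -0.245  0.041]
 blob 81 [399. 227.] [ 0.522 -0.458  0.038] [ 0.522 -0.457  0.039] HSV [143. 118. 148.] ray [ 0.521 -0.457  0.041]
 blob 85 [371. 246.] [ 0.472 -0.359  0.041] [ 0.472 -0.359  0.042] HSV [ 15. 107. 196.] ray [ 0.472 -0.359  0.041]
 blob 88 [348. 248.] [ 0.474 -0.286  0.041] [ 0.474 -0.286  0.041] HSV [ 15. 104. 192.] ray [ 0.474 -0.286  0.041]
 blob 80 [321. 252.] [ 0.473 -0.2    0.04 ] [ 0.472 -0.2    0.041] HSV [ 17. 108. 198.] ray [ 0.472 -0.2    0.041]
 blob 83 [371. 280.] [ 0.366 -0.338  0.039] [ 0.366 -0.338  0.039] HSV [143. 115. 151.] ray [ 0.366 -0.337  0.041]
tray ((0.5558847784996033, 0.010559573769569397), (0.1807856261730194, 0.13000057637691498), 1.7298699617385864) 264
lid ((0.48389026522636414, 0.2973630130290985), (0.21717756986618042, 0.16862787306308746), 12.78549575805664) 0.10832133446229164
  return _methods._mean(a, axis=axis, dtype=dtype,
  ret = um.true_divide(
<stdin>:14: RuntimeWarning: Mean of empty slice.
Traceback (most recent call last):
ValueError: zero-size array to reduction operation minimum which has no identity
```

Knob centres, mat, tray and lid sizes all match the given dimensions. Next I move above the knob at (0.472, -0.200).

Call:
apply_moves(
  plan=[
    [0.06,-0.512,-0.653,0.0,-0.345],
    [0.06,-0.512,-0.653,0.0,-0.345],
    [0.06,-0.512,-0.653,0.0,-0.345],
    [0.06,-0.512,-0.653,0.0,-0.345],
    [0.06,-0.512,-0.653,0.0,-0.345],
    [0.06,-0.512,-0.653,0.0,-0.345],
    [0.06,-0.512,-0.653,0.0,-0.345],
    [0.06,-0.512,-0.653,0.0,-0.345],
    [0.06,-0.512,-0.653,0.0,-0.345],
    [0.06,-0.512,-0.653,0.0,-0.345],
    [0.06,-0.512,-0.653,0.0,-0.345],
    [0.06,-0.512,-0.653,0.0,-0.345],
  ],
  newtons=30,
)

```text
t: 2.25
tool_pos: [0.3685, 0.1113, 0.4051]
tool_rot: [0.001, 3.14, 0.0]
contact_force: [0.3, 0.0, -0.7]
opening: 0.06
grip_force: 0.0
```

```bash
cat > go.py <<'E'
import sys; from h import *
# usage: go.py x y z [yawdeg of tool x]: shift in tool axes to bring TCP there
T=T_tool(); o=telemetry.get_obs(); d=np.array([float(a) for a in sys.argv[1:4]])-T[:3,3]
print('t',round(o['t'],2),'tcp',T[:3,3].round(4),'shift',(T[:3,:3].T@d).round(4),'yawx',np.degrees(np.arctan2(T[1,0],T[0,0])).round(1),'tilt',T[:3,2].round(3),'open',round(o['opening'],4),'pz',ctrl.pinch_z,'q6',o['q'].round(2)[5],'F',np.round(o['contact_force'],1))
E
python3 go.py .472 -.2 .3
```

```text
t 2.25 tcp [0.3685 0.1113 0.4051] shift [-0.1034 -0.3113  0.1052] yawx 180.0 tilt [ 0.002  0.    -1.   ] open 0.06 pz 0.1547 q6 -1.47 F [ 0.3  0.  -0.7]
```

Call:
apply_moves(
  plan=[
    [0.06,-0.1034,-0.3113,0.1,0],
    [0.06,-0.1034,-0.3113,0.1,0],
    [0.06,-0.1034,-0.3113,0.1,0],
    [0.06,-0.1034,-0.3113,0.1,0],
    [0.06,-0.1034,-0.3113,0.1,0],
    [0.06,-0.1034,-0.3113,0.1,0],
    [0.06,-0.1034,-0.3113,0.1,0],
    [0.06,-0.1034,-0.3113,0.1,0],
    [0.06,-0.1034,-0.3113,0.1,0],
    [0.06,-0.1034,-0.3113,0.1,0],
    [0.06,-0.1034,-0.3113,0.14,0],
    [0.06,-0.1034,-0.3113,0.16,0],
  ],
)

```text
t: 3.25
tool_pos: [0.4716, -0.1972, 0.2438]
tool_rot: [0.001, 3.141, 0.001]
contact_force: [-0.3, 1.4, -0.7]
opening: 0.06
grip_force: 0.0
```

```bash
python3 - <<'E'
from h import *
p=shot('wrist'); cv2.imwrite('pics/w0.png',p['img']); X=cloud(p)
for r in eyes.outline_of('knob0_center',p)[:5]:
    q=X[r['region']]; q=q[q[:,2]>.034]; print(round(r['confidence'],2),r['box'],((np.nanmin(q,0)+np.nanmax(q,0))/2).round(4) if len(q) else None)
E
python3 go.py .472 -.2 .181
```

```text
0.64 [2.0, 199.8, 32.2, 266.4] [ 0.4737 -0.3453  0.0352]
0.64 [2.3, 4.6, 38.0, 60.3] None
t 3.35 tcp [ 0.4701 -0.1959  0.2411] shift [-0.0023 -0.0043  0.06  ] yawx -180.0 tilt [-0.007  0.005 -1.   ] open 0.0598 pz 0.1547 q6 -2.11 F [-0.3  0.8 -0.9]
```

View pics/w0.png

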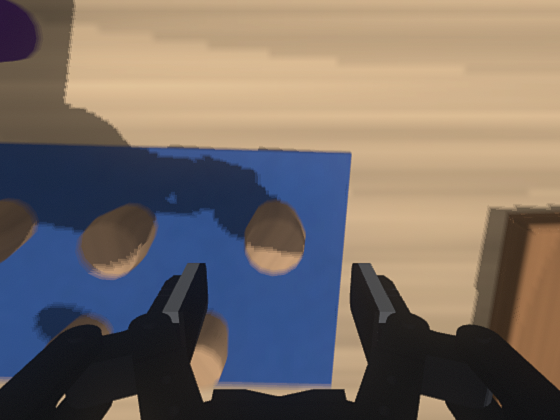

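The wrist view shows knob E at (275,240), centred between the finger pads at (190,290) and (370,290). I go down, grip and lift it.

Call:
apply_moves(
  plan=[
    [0.06,0,0,0.03,0],
    [0.06,0,0,0.05,0],
    [0.06,0,0,0.063,0],
    [0.06,0,0,0.063,0],
    [0.025,0,0,0.063,0],
    [0.025,0,0,0.063,0],
    [0.025,0,0,0.063,0],
    [0.025,0,0,0.063,0],
    [0.025,0,0,0.05,0],
    [0.025,0,0,0.02,0],
    [0.025,0,0,-0.02,0],
    [0.025,0,0,-0.02,0],
  ],
  newtons=30,
)

```text
t: 4.35
tool_pos: [0.4746, -0.1997, 0.274]
tool_rot: [0.001, 3.128, -0.013]
contact_force: [1.4, -0.8, 1.2]
opening: 0.0321
grip_force: 30.0
```

```bash
python3 go.py .501 0.009 .265
```

```text
t 4.35 tcp [ 0.4746 -0.1997  0.274 ] shift [-0.0262  0.2088  0.0076] yawx 180.0 tilt [ 0.013 -0.008 -1.   ] open 0.0321 pz 0.1547 q6 -2.11 F [ 1.4 -0.8  1.2]
```

Call:
apply_moves(
  plan=[
    [0.025,-0.006,0.04,0,0],
    [0.025,-0.012,0.08,0,0],
    [0.025,-0.018,0.12,0,0],
    [0.025,-0.024,0.16,0,0],
    [0.025,-0.028,0.198,0,0],
    [0.025,-0.029,0.209,0.0,0],
    [0.025,-0.029,0.209,0.0,0],
    [0.025,-0.029,0.209,0.035,0],
    [0.025,-0.029,0.209,0.06,0],
    [0.025,-0.029,0.209,0.072,0],
    [0.025,-0.029,0.209,0.079,0],
    [0.025,-0.029,0.209,0.081,0],
  ],
)

```text
t: 5.35
tool_pos: [0.5016, 0.0098, 0.1853]
tool_rot: [-0.003, -3.139, -0.0]
contact_force: [-9.7, 2.0, 19.3]
opening: 0.0322
grip_force: 31.8
```

```bash
python3 go.py .501 0.009 .184
```

```text
t 5.35 tcp [0.5016 0.0098 0.1853] shift [ 0.0006 -0.0008  0.0013] yawx 179.9 tilt [-0.003  0.    -1.   ] open 0.0322 pz 0.1547 q6 -1.7 F [-9.7  2.  19.3]
```

Call:
apply_moves(
  plan=[
    [0.025,0,0,-0.001,0],
    [0.025,0,0,-0.001,0],
    [0.055,0,0,-0.001,0],
    [0.055,0,0,-0.001,0],
    [0.055,0,0,-0.001,0],
    [0.055,0,0,-0.02,0],
    [0.055,0,0,-0.06,0],
    [0.055,0,0,-0.1,0],
    [0.055,0,0,-0.1,0],
  ],
)

```text
t: 6.1
tool_pos: [0.504, 0.0105, 0.2927]
tool_rot: [0.001, 3.126, -0.003]
contact_force: [0.6, -0.3, 1.1]
opening: 0.055
grip_force: 0.0
```

```bash
python3 - <<'E'
from h import *
p=shot('wrist'); X=cloud(p); cv2.imwrite('pics/w1.png',p['img'])
p2=shot('top'); X=cloud(p2)
k=((X[...,2]>.030)&(X[...,2]<.06)&(abs(X[...,0]-.5)<.2)&(abs(X[...,1]+.2)<.3)&(X[...,0]<.66)).astype(np.uint8)
c,l,s,ce=cv2.connectedComponentsWithStats(k)
for i in range(1,c):
    if s[i,4]>15: print(s[i,4],X[l==i].mean(0).round(3))
E
python3 go.py .549 -0.245 .265
```

```text
86 [ 0.551 -0.323  0.041]
83 [ 0.549 -0.245  0.041]
81 [ 0.522 -0.457  0.039]
89 [ 0.471 -0.359  0.041]
89 [ 0.474 -0.286  0.04 ]
27 [0.489 0.007 0.04 ]
85 [ 0.366 -0.338  0.038]
t 6.2 tcp [0.502  0.0107 0.2864] shift [-0.0471 -0.2557  0.0219] yawx 180.0 tilt [ 0.006 -0.001 -1.   ] open 0.055 pz 0.1547 q6 -1.7 F [ 0.3  0.6 -0. ]
```

View pics/w1.png

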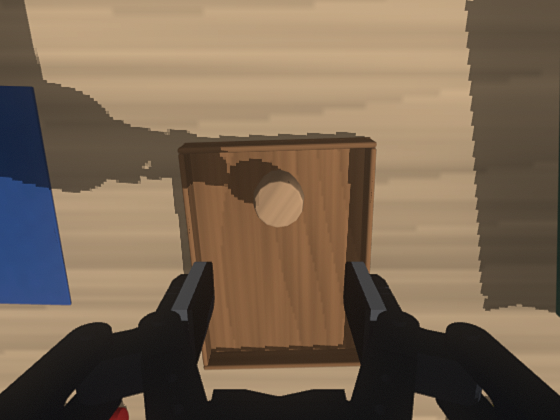

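The first knob stands in the tray, seen at (278,198). Next is B.

Call:
apply_moves(
  plan=[
    [0.06,-0.008,-0.04,0,0],
    [0.06,-0.016,-0.08,0,0],
    [0.06,-0.024,-0.12,0,0],
    [0.06,-0.032,-0.16,0,0],
    [0.06,-0.04,-0.2,0,0],
    [0.06,-0.045,-0.238,0,0],
    [0.06,-0.048,-0.254,0.01,0],
    [0.06,-0.048,-0.254,0.03,0],
    [0.06,-0.048,-0.254,0.06,0],
    [0.06,-0.048,-0.254,0.085,0],
    [0.06,-0.048,-0.254,0.1,0],
    [0.06,-0.048,-0.254,0.102,0],
  ],
)

```text
t: 7.2
tool_pos: [0.5461, -0.2418, 0.1752]
tool_rot: [-0.002, -3.132, -0.009]
contact_force: [-0.9, 0.4, -0.1]
opening: 0.06
grip_force: 0.0
```

```bash
python3 go.py .549 -0.245 .182
```

```text
t 7.2 tcp [ 0.5461 -0.2418  0.1752] shift [-0.0028 -0.0032 -0.0069] yawx 179.9 tilt [-0.01   0.006 -1.   ] open 0.06 pz 0.1547 q6 -2.11 F [-0.9  0.4 -0.1]
```

Call:
apply_moves(
  plan=[
    [0.06,0,0,0,0],
    [0.025,0,0,0,0],
    [0.025,0,0,0,0],
    [0.025,0,0,0,0],
    [0.025,0,0,0,0],
    [0.025,0,0,0,0],
  ],
)

```text
t: 7.7
tool_pos: [0.5496, -0.2436, 0.1835]
tool_rot: [0.001, 3.139, -0.002]
contact_force: [-0.5, 1.1, 4.1]
opening: 0.032
grip_force: 30.0
```

```bash
python3 go.py .556 0.0105 .265
```

```text
t 7.7 tcp [ 0.5496 -0.2436  0.1835] shift [-0.0065  0.2539 -0.0819] yawx 180.0 tilt [ 0.003 -0.002 -1.   ] open 0.032 pz 0.1547 q6 -2.11 F [-0.5  1.1  4.1]
```

Call:
apply_moves(
  plan=[
    [0.025,0,0,-0.03,0],
    [0.025,0,0,-0.07,0],
    [0.025,-0.002,0.03,-0.085,0],
    [0.025,-0.003,0.07,-0.085,0],
    [0.025,-0.004,0.11,-0.085,0],
    [0.025,-0.005,0.15,-0.085,0],
    [0.025,-0.006,0.19,-0.085,0],
    [0.025,-0.007,0.23,-0.085,0],
    [0.025,-0.007,0.2545,-0.08,0],
    [0.025,-0.007,0.2545,-0.065,0],
    [0.025,-0.007,0.2545,-0.04,0],
    [0.025,-0.007,0.2545,-0.02,0],
  ],
)

```text
t: 8.7
tool_pos: [0.556, 0.0122, 0.2014]
tool_rot: [-0.001, 3.14, -0.0]
contact_force: [0.0, -0.8, -0.9]
opening: 0.0322
grip_force: 30.0
```

Call:
apply_moves(
  plan=[
    [0.025,0,0,0.01,0],
    [0.025,0,0,0.016,0],
    [0.025,0,0,0.018,0],
    [0.025,0,0,0.018,0],
    [0.055,0,0,0.018,0],
    [0.055,0,0,0.018,0],
    [0.055,0,0,0.018,0],
    [0.055,0,0,0.0,0],
    [0.055,0,0,-0.04,0],
    [0.055,0,0,-0.08,0],
    [0.055,0,0,-0.08,0],
    [0.055,0,0,-0.08,0],
  ],
)

```text
t: 9.7
tool_pos: [0.5574, 0.0111, 0.2859]
tool_rot: [0.001, 3.134, -0.001]
contact_force: [-0.6, 0.6, -0.2]
opening: 0.055
grip_force: 0.0
```

```bash
python3 go.py .474 -0.286 .262
```

```text
t 9.7 tcp [0.5574 0.0111 0.2859] shift [ 0.0833 -0.2971  0.0235] yawx 179.9 tilt [ 0.008 -0.001 -1.   ] open 0.055 pz 0.1547 q6 -1.68 F [-0.6  0.6 -0.2]
```

Call:
apply_moves(
  plan=[
    [0.056,0.01,-0.037,0,0],
    [0.056,0.02,-0.075,0,0],
    [0.056,0.03,-0.112,0,0],
    [0.056,0.04,-0.15,0,0],
    [0.056,0.05,-0.187,0,0],
    [0.056,0.06,-0.225,0,0],
    [0.056,0.07,-0.262,0,0],
    [0.056,0.078,-0.286,0,0],
    [0.056,0.082,-0.2965,0.01,0],
    [0.056,0.082,-0.2965,0.03,0],
    [0.056,0.082,-0.2965,0.05,0],
    [0.056,0.082,-0.2965,0.07,0],
  ],
)

```text
t: 10.7
tool_pos: [0.4731, -0.2846, 0.2091]
tool_rot: [-0.002, -3.14, -0.003]
contact_force: [0.1, 0.3, -0.6]
opening: 0.0558
grip_force: 0.0
```

Call:
apply_moves(
  plan=[
    [0.056,0,0,0.02,0],
    [0.056,0,0,0.028,0],
    [0.056,0,0,0.03,0],
    [0.056,0,0,0.03,0],
    [0.025,0,0,0.03,0],
    [0.025,0,0,0.03,0],
    [0.025,0,0,0.03,0],
    [0.025,0,0,0.03,0],
    [0.025,0,0,0.03,0],
  ],
)

```text
t: 11.45
tool_pos: [0.4745, -0.2856, 0.1833]
tool_rot: [0.001, 3.139, -0.002]
contact_force: [-0.1, 0.8, 4.5]
opening: 0.0318
grip_force: 30.1
```

```bash
python3 go.py .611 0.012 .265
```

```text
t 11.45 tcp [ 0.4745 -0.2856  0.1833] shift [-0.1365  0.2976 -0.0819] yawx 180.0 tilt [ 0.002 -0.002 -1.   ] open 0.0318 pz 0.1547 q6 -2.25 F [-0.1  0.8  4.5]
```

Call:
apply_moves(
  plan=[
    [0.025,0,0,-0.03,0],
    [0.025,0,0,-0.065,0],
    [0.025,-0.012,0.026,-0.085,0],
    [0.025,-0.029,0.063,-0.085,0],
    [0.025,-0.046,0.1,-0.085,0],
    [0.025,-0.063,0.137,-0.085,0],
    [0.025,-0.08,0.174,-0.085,0],
    [0.025,-0.097,0.211,-0.085,0],
    [0.025,-0.114,0.248,-0.085,0],
    [0.025,-0.129,0.28,-0.085,0],
    [0.025,-0.137,0.298,-0.085,0],
    [0.025,-0.137,0.298,-0.07,0],
  ],
)

```text
t: 12.45
tool_pos: [0.6134, 0.0163, 0.2551]
tool_rot: [-0.006, 3.134, 0.001]
contact_force: [1.4, -0.6, 0.5]
opening: 0.0318
grip_force: 30.1
```

Call:
apply_moves(
  plan=[
    [0.025,0,0,0.03,0],
    [0.025,0,0,0.053,0],
    [0.025,0,0,0.064,0],
    [0.025,0,0,0.068,0],
    [0.025,0,0,0.068,0],
    [0.055,0,0,0.068,0],
    [0.055,0,0,0.068,0],
    [0.055,0,0,0.068,0],
    [0.055,0,0,0.05,0],
    [0.055,0,0,0.01,0],
    [0.055,0,0,-0.03,0],
    [0.055,0,0,-0.03,0],
  ],
)

```text
t: 13.45
tool_pos: [0.6141, 0.0124, 0.2919]
tool_rot: [0.001, 3.126, -0.003]
contact_force: [1.3, 0.4, 1.6]
opening: 0.0549
grip_force: 0.0
```

Call:
apply_moves(
  plan=[
    [0.055,0.03,0,-0.03,0],
    [0.055,0.06,0,-0.06,0],
    [0.055,0.09,0,-0.09,0],
    [0.055,0.12,0,-0.12,0],
    [0.055,0.15,0,-0.15,0],
    [0.055,0.17,0,-0.17,0],
    [0.055,0.17,0,-0.17,0],
    [0.055,0.17,0,-0.17,0],
  ],
)

```text
t: 14.12
tool_pos: [0.4404, 0.0129, 0.4542]
tool_rot: [0.002, 3.135, -0.001]
contact_force: [-0.3, 0.2, -0.1]
opening: 0.055
grip_force: 0.0
```

```bash
python3 - <<'E'
from h import *
p=shot('wrist'); cv2.imwrite('pics/w2.png',p['img'])
X=cloud(p); k=((X[...,2]>.034)&(X[...,2]<.06)&(abs(X[...,0]-.55)<.12)&(abs(X[...,1])<.1)).astype(np.uint8)
c,l,s,ce=cv2.connectedComponentsWithStats(k)
for i in range(1,c):
    if s[i,4]>50: print('tray knob',s[i,4],X[l==i].mean(0).round(3))
for n in ['top','scene']:
    p=shot(n); X=cloud(p); hsv=cv2.cvtColor(p['img'],cv2.COLOR_BGR2HSV); H,S,V=cv2.split(hsv)
    reg=(X[...,1]>.33)&(X[...,1]<.5)&(X[...,0]>.4)&(X[...,0]<.65)&(X[...,2]>.04)
    om=(H>2)&(H<14)&(S>190)&reg; print(n,om.sum(), X[om].min(0) if om.any() else '')
    cv2.imwrite(f'pics/z_{n}.png',cv2.resize(p['img'][200:320,90:250] if n=='top' else p['img'][60:220,270:450],None,fx=4,fy=4,interpolation=cv2.INTER_CUBIC)[:600,:800])
E
python3 go.py 0 0 0
```

```text
tray knob 679 [0.498 0.009 0.042]
tray knob 628 [0.555 0.01  0.042]
tray knob 578 [0.608 0.012 0.042]
top 0 
scene 148 [0.47708917 0.40409372 0.10649273]
t 14.27 tcp [0.4413 0.0128 0.45  ] shift [ 0.4402 -0.0134  0.4511] yawx 179.9 tilt [-0.002  0.    -1.   ] open 0.0549 pz 0.1547 q6 -1.71 F [ 0.5 -0.1 -0.6]
```

View pics/w2.png

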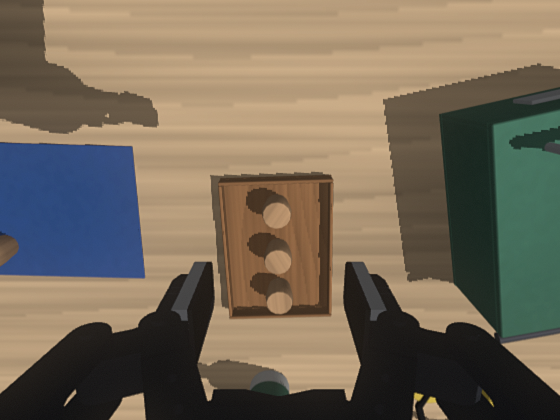

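View pics/z_scene.png

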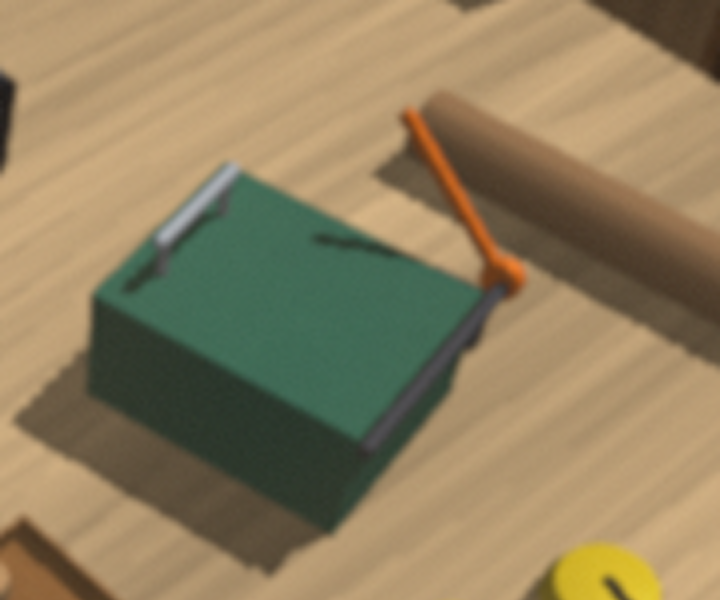

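The wrist view confirms three knobs standing upright in the tray at (277,214), (278,261) and (279,302). The scene crop shows the closed lid with its handle, and the raised orange pointer beside the hinge. I move over the handle and turn so that the fingers close across the bar.

Call:
apply_moves(
  plan=[
    [0.055,0.005,0.04,0,0.12],
    [0.055,0.01,0.08,0,0.24],
    [0.055,0.015,0.12,0,0.36],
    [0.055,0.02,0.16,0,0.48],
    [0.055,0.025,0.2,0,0.6],
    [0.055,0.03,0.24,0,0.72],
    [0.055,0.035,0.267,0.01,0.84],
    [0.055,0.035,0.267,0.03,0.96],
    [0.055,0.035,0.267,0.05,1.08],
    [0.055,0.035,0.267,0.05,1.2],
    [0.055,0.035,0.267,0.05,1.32],
    [0.055,0.035,0.267,0.05,1.347],
  ],
)

```text
t: 15.27
tool_pos: [0.4064, 0.2804, 0.3983]
tool_rot: [-1.965, -2.448, 0.009]
contact_force: [0.8, 0.2, 0.2]
opening: 0.0552
grip_force: 0.0
```

Call:
apply_moves(
  plan=[
    [0.055,0,0,0,0],
    [0.055,0,0,0,0],
  ],
)

```text
t: 15.43
tool_pos: [0.4065, 0.2801, 0.3998]
tool_rot: [-1.956, -2.457, 0.005]
contact_force: [0.3, 0.0, -0.1]
opening: 0.055
grip_force: 0.0
```

```bash
cat > ang.py <<'E'
from h import *
a=np.radians(12.8); bx=np.array([np.cos(a),np.sin(a),0]); by=np.array([-np.sin(a),np.cos(a),0]); hg=np.array([.591,.321,.1])
def angles(n):
    p=shot(n); X=cloud(p); H,S,V=cv2.split(cv2.cvtColor(p['img'],cv2.COLOR_BGR2HSV)); L=(X-hg)
    x=L@bx; y=L@by; z=L[...,2]; r=-x
    om=((H<14)&(S>170)&(V>60)&(y>.09)&(y<.13)&(r>.02)&(r<.16)&(z>0))
    om=cv2.erode(om.astype(np.uint8),np.ones((2,2)))>0
    if om.sum()>8: 
        f=np.polyfit(r[om],z[om],1,w=np.ones(om.sum())); Q=np.stack([r[om],z[om]],1); v=cv2.fitLine(Q.astype(np.float32),cv2.DIST_HUBER,0,.001,.001).ravel()
        print(n,'ptr n',om.sum(),'slope',np.arctan(f[0]).round(3),'fitLine',np.arctan2(v[1],v[0]).round(3),'thru hinge',np.median(np.arctan2(Q[:,1],Q[:,0])[Q[:,0]>.05]).round(3),'y',np.median(y[om]).round(3),'r max',Q.max(0).round(3))
    g=(H>60)&(H<95)&(S>80)&(abs(y)<.075)&(r>.01)&(r<.16)&(z>.004)
    if g.sum()>50:
        v=cv2.fitLine(np.stack([r[g],z[g]],1).astype(np.float32),cv2.DIST_HUBER,0,.001,.001).ravel(); print(n,'lid n',g.sum(),np.arctan2(v[1],v[0]).round(3))
    s=(S<70)&(z>.02)&(z<.4)&(abs(y)<.05)&(abs(z-.047)<.012)&(r>.15)&(r<.23)
    if s.sum()>20: print(n,'bar',s.sum(),X[s].mean(0).round(4),'r',r[s].mean().round(4),'y',y[s].mean().round(4),y[s].min().round(3),y[s].max().round(3))
    return p
E
python3 - <<'E'
from ang import *
p=angles('wrist'); cv2.imwrite('pics/w3.png',p['img'])
angles('scene'); angles('top')
E
python3 go.py .406 .279 .295
```

```text
wrist ptr n 1656 slope 0.739 fitLine 0.732 thru hinge 0.839 y 0.106 r max [0.101 0.106]
wrist lid n 38988 -0.003
wrist bar 2400 [0.4045 0.2832 0.1487] r 0.1903 y 0.0044 -0.048 0.05
scene ptr n 73 slope 0.749 fitLine 0.754 thru hinge 0.842 y 0.107 r max [0.092 0.1  ]
scene lid n 2103 -0.0
scene bar 109 [0.4068 0.2768 0.1472] r 0.1894 y -0.0023 -0.049 0.049
top ptr n 18 slope 0.776 fitLine 0.774 thru hinge 0.864 y 0.106 r max [0.069 0.081]
top lid n 1637 -0.001
top bar 92 [0.4082 0.2643 0.1473] r 0.1908 y -0.0148 -0.048 0.018
t 15.58 tcp [0.4064 0.2799 0.401 ] shift [-0.0008 -0.0005  0.106 ] yawx 102.9 tilt [-0.001 -0.001 -1.   ] open 0.0552 pz 0.1547 q6 0.23 F [0.6 1.  0.2]
```

View pics/w3.png

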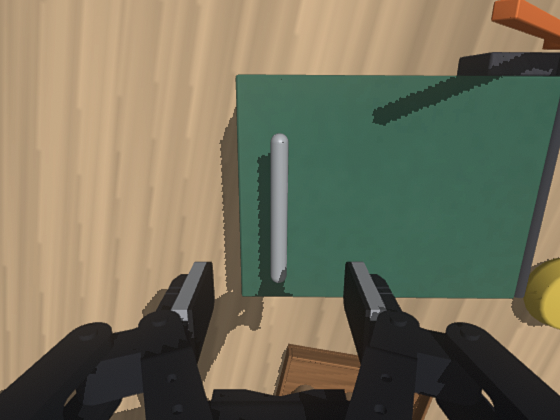

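The wrist view shows the bar at (279,208) parallel to the image columns, with the pointer cut off at the top right (520,20). One short move brings the whole pointer into view.

Call:
apply_moves(
  plan=[
    [0.055,0.02,0.03,0,0],
    [0.055,0.035,0.06,0,0],
    [0.055,0.04,0.08,0,0],
    [0.055,0.04,0.08,0,0],
    [0.055,0.04,0.08,0,0],
  ],
)

```text
t: 16.0
tool_pos: [0.476, 0.3368, 0.4011]
tool_rot: [-1.959, -2.455, 0.002]
contact_force: [-0.7, -0.5, -0.3]
opening: 0.0554
grip_force: 0.0
```

```bash
python3 - <<'E'
from ang import *
p=angles('wrist'); cv2.imwrite('pics/w4.png',p['img'])
X=cloud(p); H,S,V=cv2.split(cv2.cvtColor(p['img'],cv2.COLOR_BGR2HSV)); L=X-hg; r=-(L@bx); y=L@by; z=L[...,2]
om=(H<14)&(S>170)&(V>60)&(y>.08)&(y<.14)&(z>-.05)
b=np.linspace(-.02,.13,16)
for i in range(15):
    m=om&(r>b[i])&(r<=b[i+1])
    if m.sum()>5: print(b[i].round(3),m.sum(),'z top',np.percentile(z[m],[10,50,90]).round(4),'y',np.percentile(y[m],[2,98]).round(4))
g=(H>60)&(H<95)&(S>80)&(abs(z-.008)<.01); print('lid r,y,z',np.percentile(r[g],[.2,99.8]).round(4),np.percentile(y[g],[.2,99.8]).round(4),np.median(z[g]))
E
```

```text
wrist ptr n 1778 slope 0.741 fitLine 0.763 thru hinge 0.85 y 0.108 r max [0.1   0.106]
wrist lid n 30549 -0.001
wrist bar 1686 [0.4028 0.2955 0.1482] r 0.1892 y 0.0169 -0.029 0.05
-0.02 74 z top [0.0162 0.0176 0.019 ] y [0.1032 0.1122]
-0.01 216 z top [0.0193 0.0203 0.0213] y [0.1028 0.1122]
0.0 210 z top [0.018  0.0199 0.0223] y [0.1032 0.1122]
0.01 143 z top [0.0211 0.0284 0.0324] y [0.1041 0.1121]
0.02 146 z top [0.0346 0.0383 0.0422] y [0.1043 0.1116]
0.03 164 z top [0.0438 0.0476 0.0518] y [0.1043 0.1118]
0.04 178 z top [0.0538 0.0575 0.0614] y [0.1045 0.1116]
0.05 210 z top [0.0631 0.0671 0.0711] y [0.1045 0.1119]
0.06 237 z top [0.0728 0.0767 0.0802] y [0.1044 0.1119]
0.07 276 z top [0.0823 0.0861 0.0901] y [0.1048 0.112 ]
0.08 318 z top [0.0919 0.0959 0.0997] y [0.1049 0.112 ]
0.09 393 z top [0.1    0.1025 0.1045] y [0.1049 0.1121]
0.1 32 z top [0.098  0.0991 0.0999] y [0.1051 0.1115]
lid r,y,z [0.0019 0.2184] [-0.0813  0.085 ] 0.009464078053103647
```

View pics/w4.png

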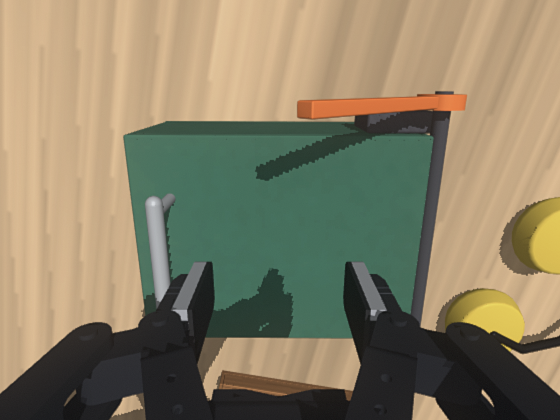

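The whole pointer now runs from its hub at (440,100) to its tip at (300,110). Its top face has a slope of 0.96, which gives 0.765 rad. I go back over the bar and down.

Call:
apply_moves(
  plan=[
    [0.055,-0.015,-0.03,0,0],
    [0.055,-0.03,-0.06,0,0],
    [0.055,-0.04,-0.08,0,0],
    [0.055,-0.04,-0.08,0.02,0],
    [0.055,-0.04,-0.08,0.05,0],
    [0.055,-0.04,-0.08,0.08,0],
    [0.055,-0.04,-0.08,0.095,0],
    [0.055,-0.04,-0.08,0.101,0],
    [0.055,-0.04,-0.08,0.101,0],
    [0.055,-0.04,-0.08,0.101,0],
  ],
)

```text
t: 16.88
tool_pos: [0.4062, 0.2798, 0.3017]
tool_rot: [1.96, 2.455, 0.002]
contact_force: [0.3, 0.0, -0.1]
opening: 0.0551
grip_force: 0.0
```

Call:
apply_moves(
  plan=[
    [0.0,0,0,0,0],
    [0.0,0,0,0,0],
    [0.0,0,0,0,0],
    [0.0,0,0,0,0],
    [0.0,0,0,0,0],
    [0.0,0,0,0,0],
    [0.0,0,0,0,0],
  ],
  newtons=60,
)

```text
t: 17.47
tool_pos: [0.406, 0.28, 0.3017]
tool_rot: [-1.96, -2.454, 0.002]
contact_force: [-6.0, -0.7, 6.0]
opening: 0.0086
grip_force: 58.5
```

```bash
python3 go.py .406 .279 .3; python3 -c "
import numpy as np
for t in [0,.05,.1,.15,.2,.25,.3,.35,.4,.45,.5,.55,.6,.65,.7,.74,.765]:
  print(t,round(-.19*np.cos(t)+.043*np.sin(t)+.19,4),round(.19*np.sin(t)+.043*np.cos(t)-.043,4))"
```

```text
t 17.47 tcp [0.406  0.28   0.3017] shift [-0.001  -0.0002  0.0017] yawx 102.8 tilt [-0.002 -0.    -1.   ] open 0.0086 pz 0.1547 q6 0.23 F [-6.  -0.7  6. ]
0 0.0 0.0
0.05 0.0024 0.0094
0.1 0.0052 0.0188
0.15 0.0086 0.0279
0.2 0.0123 0.0369
0.25 0.0165 0.0457
0.3 0.0212 0.0542
0.35 0.0263 0.0625
0.4 0.0317 0.0706
0.45 0.0376 0.0784
0.5 0.0439 0.0858
0.55 0.0505 0.093
0.6 0.0575 0.0998
0.65 0.0648 0.1062
0.7 0.0724 0.1123
0.74 0.0787 0.1169
0.765 0.0827 0.1196
```

Call:
apply_moves(
  plan=[
    [0,0,0.0024,-0.0094,0],
    [0,0,0.0052,-0.0188,0],
    [0,0,0.0086,-0.0279,0],
    [0,0,0.0123,-0.0369,0],
    [0,0,0.0165,-0.0457,0],
    [0,0,0.0212,-0.0542,0],
    [0,0,0.0263,-0.0625,0],
    [0,0,0.0317,-0.0706,0],
    [0,0,0.0317,-0.0706,0],
    [0,0,0.0317,-0.0706,0],
  ],
)

```text
t: 18.3
tool_pos: [0.4362, 0.2868, 0.3722]
tool_rot: [-1.957, -2.452, 0.01]
contact_force: [-13.0, -1.3, 1.6]
opening: 0.0089
grip_force: 58.8
```

```bash
python3 go.py .406 .279 .3; python3 -c "
from ang import *
angles('scene'); angles('wrist')"
```

```text
t 18.3 tcp [0.4362 0.2868 0.3722] shift [-0.0009 -0.0307  0.0725] yawx 102.8 tilt [-0.007 -0.002 -1.   ] open 0.0089 pz 0.1547 q6 0.22 F [-13.   -1.3   1.6]
scene ptr n 78 slope 0.755 fitLine 0.752 thru hinge 0.844 y 0.107 r max [0.093 0.1  ]
scene lid n 2463 0.387
wrist ptr n 2023 slope 0.743 fitLine 0.754 thru hinge 0.847 y 0.105 r max [0.101 0.106]
wrist lid n 48853 0.38
```

The lid follows and holds at 0.38 rad. I lift it the rest of the way.

Call:
apply_moves(
  plan=[
    [0,0,0.0059,-0.0078,0],
    [0,0,0.0122,-0.0152,0],
    [0,0,0.0188,-0.0224,0],
    [0,0,0.0258,-0.0292,0],
    [0,0,0.0331,-0.0356,0],
    [0,0,0.0407,-0.0417,0],
    [0,0,0.047,-0.0463,0],
    [0,0,0.051,-0.049,0],
    [0,0,0.051,-0.049,0],
    [0,0,0.051,-0.049,0],
    [0,0,0.051,-0.049,0],
  ],
)

```text
t: 19.32
tool_pos: [0.4859, 0.298, 0.4247]
tool_rot: [-1.958, -2.453, 0.007]
contact_force: [-16.6, -5.2, 11.5]
opening: 0.0085
grip_force: 59.3
```

```bash
python3 go.py .406 .279 .3; python3 - <<'E'
from ang import *
angles('scene'); p=angles('wrist'); cv2.imwrite('pics/w5.png',p['img'])
X=cloud(p); H,S,V=cv2.split(cv2.cvtColor(p['img'],cv2.COLOR_BGR2HSV)); L=X-hg; r=-(L@bx); y=L@by; z=L[...,2]
om=(H<14)&(S>170)&(V>60)&(y>.105)&(y<.111)
b=np.arange(.02,.1,.01); q=[(r[m].mean(),np.median(z[m])) for m in (om&(r>i)&(r<=i+.01) for i in b) if m.sum()>15]
print(np.round(q,4)); q=np.array(q)[:-1]; print('top face',np.arctan(np.polyfit(q[:,0],q[:,1],1)[0]) if len(q)>2 else '')
E
```

```text
t 19.32 tcp [0.4859 0.298  0.4247] shift [-0.0008 -0.0815  0.1251] yawx 102.8 tilt [-0.005 -0.002 -1.   ] open 0.0085 pz 0.1547 q6 0.2 F [-16.6  -5.2  11.5]
scene ptr n 76 slope 0.754 fitLine 0.75 thru hinge 0.842 y 0.108 r max [0.092 0.1  ]
scene lid n 2250 0.756
wrist ptr n 1607 slope 0.744 fitLine 0.761 thru hinge 0.851 y 0.108 r max [0.1   0.105]
wrist lid n 44253 0.754
[[0.025  0.0383]
 [0.0351 0.0481]
 [0.0451 0.0577]
 [0.0551 0.0673]
 [0.0652 0.0769]
 [0.0752 0.0865]
 [0.0851 0.0957]
 [0.0951 0.1022]]
top face 0.7632892595842259
```

View pics/w5.png

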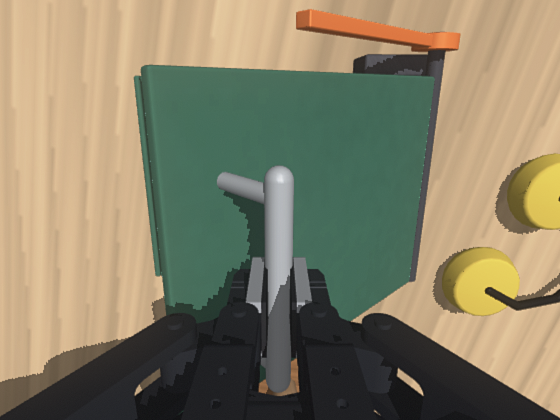

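The bar is held at (280,280), and the raised lid is parallel to the pointer within 0.01 rad (0.755 against 0.763). I make a small trim and let it settle.

Call:
apply_moves(
  plan=[
    [0,0,0.0013,-0.0009,0],
    [0,0,0.0013,-0.0009,0],
    [0,0,0.0013,-0.0009,0],
    [0,0,0.0013,-0.0009,0],
    [0,0,0.0013,-0.0009,0],
    [0,0,0.0013,-0.0009,0],
    [0,0,0.0013,-0.0009,0],
    [0,0,0.0013,-0.0009,0],
  ],
)

```text
t: 20.08
tool_pos: [0.487, 0.2983, 0.4254]
tool_rot: [-1.958, -2.453, 0.007]
contact_force: [-16.0, -5.3, 11.5]
opening: 0.0087
grip_force: 59.1
```

```bash
python3 - <<'E'
from ang import *
angles('wrist')
p=shot('scene'); X=cloud(p)
k=((X[...,2]>.03)&(X[...,2]<.06)&(X[...,0]>.33)&(X[...,0]<.65)&(X[...,1]>-.4)&(X[...,1]<.06)).astype(np.uint8)
c,l,s,ce=cv2.connectedComponentsWithStats(k)
print([X[l==i].mean(0).round(3).tolist() for i in range(1,c) if s[i,4]>25])
o=telemetry.get_obs(); print(o['t'],o['tool_pos'],o['contact_force'],o['opening'],np.abs(o['dq']).max())
print(ctrl.finish_job())
E
```

```text
wrist ptr n 1604 slope 0.745 fitLine 0.76 thru hinge 0.852 y 0.108 r max [0.1   0.106]
wrist lid n 43745 0.76
[[0.501, 0.008, 0.04], [0.558, 0.009, 0.041], [0.612, 0.011, 0.041], [0.368, -0.338, 0.038], [0.474, -0.359, 0.04], [0.554, -0.324, 0.04]]
20.1833 [0.48699482 0.29826729 0.42536477] [-16.32731691  -5.03590598  11.64289993] 0.008663031939697925 0.0015381362647060456
the job is handed in; nothing more can be done
None
```

The job is handed in after about 20 s: three knobs stand upright in the tray and two remain on the mat, and the gripper is still holding the lid steady at 0.760 rad against the pointer's measured 0.763 rad.

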